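Start a timed spin on the mini-centrifuge

ROBOT

A 7-joint arm with a two-finger parallel gripper is mounted at the origin on a cart in front of the work surface, level with it; the furniture and walls round the work are solid. World frame = base frame: x ahead of the robot, y to its left, z up, the work surface at z = 0. Lengths are in m, angles in rad, forces in N, time in s.
With the tool pointing down it reaches from about 0.4 to 0.9 m from the base axis. Payload 5.6 kg.
Tool frame: the origin (TCP) lies midway between the tips of the shut fingers; the grasp point (between the pads) lies 19 mm behind it; z points along the fingers, y is the line along which they close (so a half turn about z gives the same grasp; the last joint's range is limited). The gripper opens to 92 mm and grips with 3 to 60 N. Pads are 20 mm wide; open, the fingers measure 128 mm over their backs; the gripper's body (75 mm by 189 mm) begins 69 mm behind the grasp point.
Start: joints at [1.284, 0.468, -0.012, 1.603, 0.006, 1.071, -0.056], TCP at [0.157, -0.631, 0.183] pointing down, gripper open.
Joint ranges: [-2.53, 2.53], [-0.31, 2.02], [-1.57, 1.55], [0.28, 2.44], [-1.29, 4.43], [0.15, 1.84], [-2.92, 2.92]. Speed limits (rad/s): [2.57, 2.57, 3.14, 3.14, 3.14, 3.14, 3.14].

INTERFACE

Orientations are given as a 3x3 rotation matrix whose columns are the frame's x, y, z axes.
In Python, from station import env, effector, solver, viewer, workorder, search_frame, tip_of gives the robot as it stands. Calls block until the motion is done:
- env.reach(position, orientation): joint-space move of the TCP to a pose.
- env.movel(position, frame=None, rate=0.15): straight line of the TCP; frame=None keeps the orientation; rate is the mean speed in m/s.
- env.goto_joints(angles): joint-space move.
- effector.release() and effector.grasp(squeeze=None): open the fingers fully, or close them until they stop; squeeze is the grip in N (None keeps the last).
- env.pause(seconds).
- solver.inverse_kinematics(position, orientation): joint angles nearest the present ones, or None.
- env.sense(): the state.
- viewer.read_camera(name): name is "scene" or "side" or "wrist"; returns (picture, depth): 480x640x3 uint8, red, green, blue; 480x640 float32, m along the optical axis (not along the pixel's ray), 0 where there is no reading.
- viewer.camera_info(name): a dict with "intrinsics" (3x3 intrinsics, pixels), "eye" and "rotation" of the camera in the world; the wrist camera has in their place "T_tool_cam" (4x4, takes a point from camera to tool coordinates, whose origin is the TCP and whose axes are the flange's). Camera axes: x right, y up, looking along -z (the intrinsics and any distortion apply to the point x, -y, -z); pixel columns grow to the right and rows downward; lengths in m; the calibration is good to about 2 mm. A picture is of the moment at which its call begins: read the wrist's pose just before it. camera_info takes no time and is no camera call.
A pose or a line that the arm cannot do raises env.PlanningError and nothing moves.
- workorder.finish_job(): hands the job in; it is judged then, once.
Trained networks look in the newest picture that a camera, given by its name, has taken for a name from the list of things; names that differ only in an ending like _2 or _b are one class to them, and where a whole thing is asked for, a point or a joint stands for the part that bears it (a point fixed in the world has none). Each returns a list of dicts, best first, with "score" (0 to 1); they miss things now and then, are a little off and sometimes report something else, mostly with a low value. They report only what shows in the picture. A call takes as long as a camera call. They do not tell look-alikes from the thing itself.
- search_frame(camera, name): "at" ([x, y, z] in m, in world coordinates, good to about 4 mm: the middle of the surface that is visible of it).
- tip_of(camera, name): "at" ([x, y, z] in m, in world coordinates, good to about 4 mm: a listed point, or the origin of a listed thing).
The state is a dict: "t": time; "joint_positions": joint angles; "joint_velocities": joint speeds; "tau": joint torques, N m; "ee_pos": TCP position; "tcp_rot": TCP orientation; "wrist_force": force on the tool from outside, world axes, zero at the start; "moment": the same for the moment, N m; "gripper_width": finger opening in m; "grasp_force": force on a finger pad.
Only numpy, scipy, OpenCV 4.12 (cv2) and the standard library are available. Lean on these libraries where they do the work, as an engineer would, in place of code of your own. Each camera call takes 0.05 s, during which the arm holds its last target. There are 200 camera calls.

TASK

The mini-centrifuge is loaded and its lid stands ajar: with closed fingers, press the tab at the front of the lid down until the catch snaps and the lid stays shut; then press down the raised near end of the rocker switch so that it tips over and stays on; and then start the clock by pressing the left-hand one of the bench timer's three keys and letting it come up again. Only press: do not pick up or shift anything, and leave the round short-spin button beside the rocker alone.

Things in the scene. Friction and masses are not known exactly. Their poses are not given: they have to be found in the camera images.
- mini_centrifuge: White mini-centrifuge, fixed, 226 mm deep (x), 156 mm wide (y). Origin: centre of its underside; x axis from its front edge to the lid hinge at the back, y to its left, z up. The front faces the robot, turned by up to 0.35 rad. A flat control deck 58 mm above the worktop lies in front of the round bowl with the rotor. Highest point with the lid shut: 115 mm above the worktop.
- lid (a joint): Angle of the clear domed lid, rad: 0 shut, grows as it opens; starts ajar at 0.4 to 0.75. The stiff sprung hinge holds it about where it is and lifts it again if let go before it has latched. About 2 N at the tab moves it; over the last 10 mm the spring catch takes up to about 5 N, then snaps and holds. Below 0.02 it is shut and latched.
- lid_tab (a point): Pressing point on top of the lid's grey front tab (32 mm wide, 6 mm thick), 13 mm behind its front edge, 185 mm in front of the hinge line and, shut, 13 mm above it. Moves on an arc about the hinge; shut, it is 93 mm above the worktop at x = -77 mm, y = 0 of mini_centrifuge. When the lid is open the tab's face slopes, its front edge highest.
- lid_hinge (a point): Midpoint of the lid's hinge line, which runs along y of mini_centrifuge at its x = +108 mm, 80 mm above the worktop.
- rocker (a joint): Tilt of the black rocker switch, rad: 0 off (near end up), 0.4 on (near end down, far end up). An over-centre spring throws it to either side; it takes about 5 N down on the near half until it passes the middle (0.2), then it snaps over and stays. Above 0.3 counts as on.
- rocker_near_end (a point): Middle of the upper face of the rocker's near half (towards the machine's front edge), to be pressed; moves with the rocker. The rocker is 32 mm long (x), 23 mm wide, on the deck 47 mm left of the machine's middle; its pivot is 11 mm behind this point. Off: about 68 mm above the worktop, face sloping up to the front; on: 63.5 mm, level, 3.5 mm above the bezel.
- short_spin_top (a point): Middle of the top of the round grey short-spin button (18 mm across, in a black collar), on the right of the deck, 94 mm right of the rocker, 69 mm above the worktop. To be left alone.
- short_spin (a joint): How far the short-spin button is pushed in, m: 0 out, 0.004 fully in. Springs back.
- bench_timer: Small white bench timer, 58 x 66 x 21 mm, 83 g, loose, lying flat. Origin: centre of its underside; its x axis points from the row of three round keys to the display, y to its left, z up; keys face the robot, turned by up to 0.4 rad.
- start_key (a point): Middle of the top of the timer's left-hand key (12 mm across, 21 mm above the worktop, 3 mm proud of the case), 14 mm to the near side (-x) and 18 mm to the left (+y) of the timer's middle. The middle key is 18 mm to its right.
- bench_timer_key_1 (a joint): How far the left-hand key is pushed in, m: 0 up, 0.0012 fully in (about 5 N, spring return). 0.0008 counts as pressed.
- small_beaker: Small clear beaker, 47 x 50 x 58 mm, loose bystander; origin at the centre of its underside.
- vial: Capped vial, 24 mm across, 74 mm tall, standing, loose bystander; origin at the centre of its underside.
- petri: Clear petri dish, 60 mm across, 16 mm high, loose bystander; origin at the centre of its underside.
Mind the look-alikes: they are no part of the job. What is shaped like the bench_timer but blue or green is not meant.

How it is judged:
By the outcome, as a careful person would: the job done as asked, in the order asked, and still so for the second after the job is handed in, with the robot touching nothing.
It also fails if it takes over 64 s, if anything falls off the work surface, if the arm or the gripper's body presses on something with over 40 N, if the wrist force passes 120 N, or if a joint passes its speed limit or range.

## Working session

There is one attempt and no reset: what is moved stays moved. The work goes in short steps, each a Python script; the robot and the scene stay as the last script left them, time stands still between calls to the robot, and variables do not carry over. Pictures are saved under pics/ and viewed, at most 10 in all, crops included, and the job is handed in when it is done.

```bash
ls; mkdir -p pics
python3 - <<'E'
from station import env, effector, solver, viewer, workorder, search_frame, tip_of
import cv2, numpy as np
for c in ("scene","side"):
    im,d=viewer.read_camera(c); cv2.imwrite(f"pics/{c}0.png",im[:,:,::-1])
    for n in ("mini_centrifuge","lid_tab","lid_hinge","rocker_near_end","short_spin_top","bench_timer","start_key","small_beaker","vial","petri"):
        print(c,n,[(np.round(r["at"],3).tolist(),round(r["score"],2)) for r in tip_of(c,n)][:4])
    i=viewer.camera_info(c); print(np.round(i["eye"],3))
s=env.sense(); print(s["t"],s["ee_pos"],s["gripper_width"],np.round(s["tcp_rot"],2).tolist()); print(viewer.camera_info("wrist"))
E
```

```text
pics
scene mini_centrifuge [([0.57, -0.156, -0.0], 0.87)]
scene lid_tab [([0.538, -0.15, 0.204], 0.6)]
scene lid_hinge [([0.671, -0.19, 0.083], 0.88), ([0.496, -0.085, 0.068], 0.38)]
scene rocker_near_end [([0.498, -0.081, 0.068], 0.53)]
scene short_spin_top [([0.474, -0.178, 0.069], 0.6)]
scene bench_timer [([0.555, 0.203, -0.002], 0.98), ([0.668, 0.273, -0.001], 0.93), ([0.435, 0.186, -0.003], 0.59)]
scene start_key [([0.426, 0.174, 0.024], 0.39), ([0.552, 0.003, -0.001], 0.39), ([0.539, 0.218, 0.022], 0.38)]
scene small_beaker [([0.681, -0.011, -0.004], 0.85)]
scene vial [([0.555, 0.001, -0.002], 0.72), ([0.496, -0.082, 0.068], 0.17)]
scene petri [([0.439, 0.004, -0.001], 0.71)]
[-0.365  0.601  0.758]
side mini_centrifuge [([0.568, -0.159, -0.006], 0.67)]
side lid_tab [([0.538, -0.147, 0.196], 0.65)]
side lid_hinge [([0.677, -0.192, 0.084], 0.9)]
side rocker_near_end [([0.495, -0.09, 0.063], 0.5)]
side short_spin_top [([0.477, -0.179, 0.076], 0.38)]
side bench_timer [([0.663, 0.272, -0.005], 0.84), ([0.555, 0.204, 0.003], 0.65), ([0.436, 0.188, -0.001], 0.63)]
side start_key [([0.
[... 188 characters left out ...]
i [([0.44, 0.004, 0.002], 0.7)]
[0.358 0.594 0.684]
1.1 [ 0.15685654 -0.6308052   0.18291197] 0.09193282886311434 [[0.97, 0.24, -0.0], [0.24, -0.97, -0.0], [-0.0, 0.0, -1.0]]
{'intrinsics': array([[388.60527829,   0.        , 322.8093883 ],
       [  0.        , 388.60527829, 248.4911978 ],
       [  0.        ,   0.        ,   1.        ]]), 'T_tool_cam': array([[ 3.15936559e-04,  9.58765335e-01,  2.84198754e-01,
         8.08832666e-02],
       [ 9.99999846e-01, -1.73144930e-04, -5.27557389e-04,
         1.60554495e-04],
       [-4.56596164e-04,  2.84198877e-01, -9.58765242e-01,
        -2.01208198e-01],
       [ 0.00000000e+00,  0.00000000e+00,  0.00000000e+00,
         1.00000000e+00]])}
```

View pics/scene0.png

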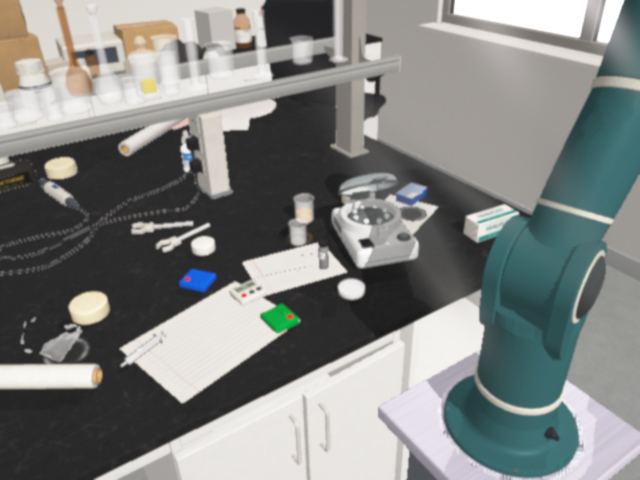

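View pics/side0.png

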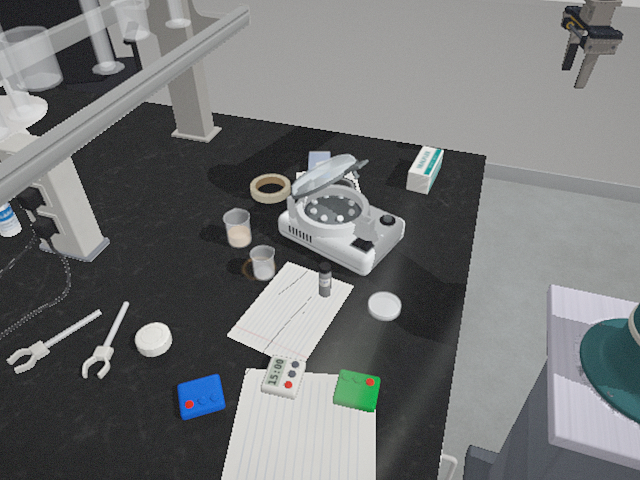

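The white timer with the "15:00" display, at side (284,376), is the one I want. The look-alikes are the blue one at side (201,397) and the green one at side (357,390), and neither is meant. The centrifuge is at (340,220), with the rocker at about (350,212) on its deck and the short-spin knob at (388,220). On the timer, the candidate keys are the red one at (288,385), which is the left-hand one seen from the robot, and the others at (291,375) and (294,364). Next I'll close the fingers and take close wrist views.

```bash
cat > h.py <<'E'
from station import env, effector, solver, viewer, workorder, search_frame, tip_of
import cv2, numpy as np
from scipy.spatial.transform import Rotation as Ro
def tool(yaw, tilt=0.):
    """tool down, x axis at yaw; tilt>0 leans the pressing direction back toward -x of the yawed frame"""
    return (Ro.from_euler('z',yaw)*Ro.from_euler('y',tilt)*Ro.from_matrix(np.diag([1.,-1,-1]))).as_matrix()
def look(names, tag):
    s=env.sense(); im,d=viewer.read_camera("wrist"); cv2.imwrite(f"pics/{tag}.png",im[:,:,::-1])
    np.savez(f"pics/{tag}.npz",im=im,d=d,p=s["ee_pos"],R=s["tcp_rot"])
    for n in names: print(tag,n,[(np.round(r["at"],4).tolist(),round(r["score"],2)) for r in tip_of("wrist",n)][:3])
def px2w(tag,u,v,z=None):
    """pixel to world by depth, or onto the plane at height z"""
    f=np.load(f"pics/{tag}.npz"); i=viewer.camera_info("wrist"); K=i["intrinsics"]; T=i["T_tool_cam"]
    r=np.array([(u-K[0,2])/K[0,0],-(v-K[1,2])/K[1,1],-1.])
    D=f["R"]@T[:3,:3]@r; o=f["p"]+f["R"]@T[:3,3]
    return o+D*(f["d"][int(v),int(u)] if z is None else (z-o[2])/D[2])
E
python3 - <<'E'
from h import *
C=("lid_tab","lid_hinge","rocker_near_end","short_spin_top","mini_centrifuge")
effector.grasp()
env.reach([0.42,-0.12,0.33],tool(-0.28)); look(C,"w1")
env.movel([0.40,-0.08,0.30],rate=0.15); look(C,"w2")
env.reach([0.47,0.20,0.20],tool(0.1)); look(("bench_timer","start_key"),"w3")
env.movel([0.45,0.22,0.16]); look(("bench_timer","start_key"),"w4")
s=env.sense(); print(s["t"],s["ee_pos"],s["gripper_width"],s["wrist_force"])
print({t:[solver.inverse_kinematics([0.54,-0.15,0.21],tool(-0.28,t)) is not None] for t in (0,.2,.4,.6,.75)})
a,b=cv2.imread("pics/w1.png"),cv2.imread("pics/w4.png")
cv2.imwrite("pics/m1.png",cv2.resize(np.hstack([a,b]),(800,300)))
E
```

```text
w1 lid_tab [([0.5401, -0.1485, 0.2015], 0.62)]
w1 lid_hinge [([0.5521, 0.1963, -0.0008], 0.6)]
w1 rocker_near_end [([0.5019, -0.0855, 0.066], 0.78), ([0.441, 0.0043, 0.006], 0.62)]
w1 short_spin_top [([0.476, -0.1766, 0.0705], 0.76)]
w1 mini_centrifuge [([0.5368, -0.1473, 0.2002], 0.53)]
w2 lid_tab [([0.5414, -0.1463, 0.2046], 0.66)]
w2 lid_hinge [([0.5421, 0.2159, 0.0189], 0.71), ([0.5537, 0.2019, -0.0004], 0.59)]
w2 rocker_near_end [([0.5033, -0.0847, 0.0674], 0.96), ([0.4351, 0.0029, -0.0008], 0.65)]
w2 short_spin_top [([0.4739, -0.1768, 0.0701], 0.8)]
w2 mini_centrifuge [([0.5739, -0.1565, 0.0011], 0.91)]
w3 bench_timer [([0.5567, 0.1998, 0.0004], 0.81), ([0.4428, 0.1874, -0.0028], 0.56)]
w3 start_key [([0.4266, 0.1725, 0.0195], 0.52), ([0.5424, 0.2181, 0.018], 0.43)]
w4 bench_timer [([0.4422, 0.1874, -0.0017], 0.88), ([0.5552, 0.2002, 0.0013], 0.64), ([0.4366, 0.0062, 0.0], 0.42)]
w4 start_key [([0.4265, 0.1736, 0.0196], 0.5), ([0.5446, 0.2176, 0.0204], 0.46)]
7.625 [0.45115872 0.21975437 0.16086901] 0.00045077155766688477 [-0.04236551  0.17034431 -0.66285386]
{0: [True], 0.2: [True], 0.4: [True], 0.6: [True], 0.75: [False]}
```

View pics/w1.png

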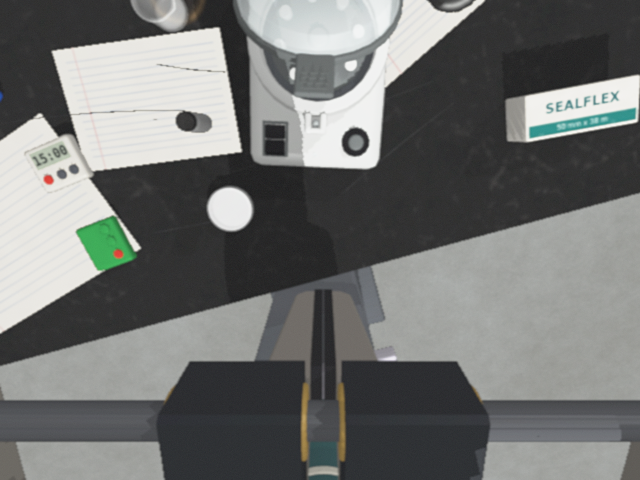

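View pics/w4.png

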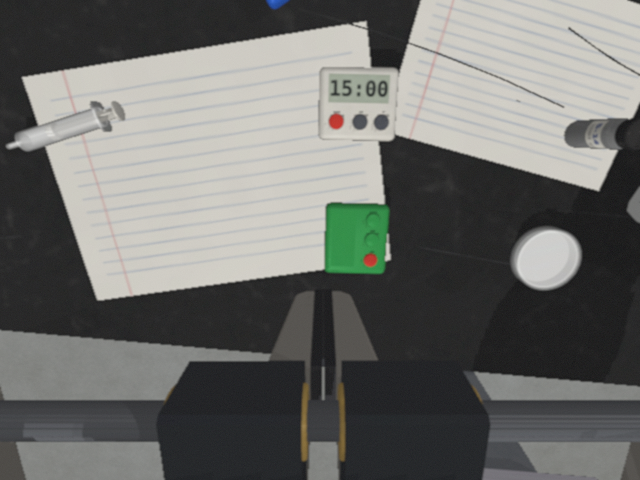

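The wrist views show the lid tab at w1 (316,75), the rocker at (275,139) and the short-spin button at (356,142). In w4 the white timer's red left-hand key is at (336,121), with the middle key at (360,121), and the green look-alike is below it at (357,238). Next I'll work these points out from pixels.

Run:
```python
from h import *
p=lambda *a:print(a,np.round(px2w(*a),4))
def yaw(a,b): d=a-b; return np.arctan2(-d[0],d[1])
for t in ("w3","w4"):   # red key blob inside white timer
    im=np.load(f"pics/{t}.npz")["im"].astype(int)
    m=((im[:,:,0]>150)&(im[:,:,1]<90)&(im[:,:,2]<90)).astype(np.uint8)
    n,_,st,c=cv2.connectedComponentsWithStats(m)
    for i in range(1,n):
        if st[i,4]>40: print(t,c[i].round(1),st[i,4],px2w(t,*c[i],z=.021).round(4), px2w(t,*c[i]).round(4))
k=px2w("w4",336,121,.021); m=px2w("w4",360,121,.021); r=px2w("w4",382,121,.021)
print("timer yaw",yaw(k,r),np.linalg.norm(k-r))
p("w1",275,147,.068);p("w1",275,150);p("w1",275,125,.06);p("w1",356,142,.069);p("w1",316,75);p("w1",316,60);p("w1",316,92);p("w1",300,70);p("w1",332,70)
a,b=px2w("w1",252,160,.05),px2w("w1",380,163,.05);print("front",yaw(a,b),np.linalg.norm(a-b))
a,b=px2w("w1",263,121,.062),px2w("w1",287,121,.062)
f=np.load("pics/w2.npz")["im"][:,:,::-1]
E=np.array([.5026,-.0851]);S=np.array([.4745,-.1768]);print("yaw rock-spin",yaw(E,S),np.linalg.norm(E-S))
a,b=cv2.imread("pics/w2.png")[0:260,180:500],cv2.imread("pics/w4.png")[50:150,280:440]
cv2.imwrite("pics/m2.png",np.vstack([cv2.resize(a,None,fx=1.6,fy=1.6,interpolation=3)]))
```

```text
w3 [309.4 142.3] 110 [0.5419 0.2176 0.021 ] [0.5419 0.2176 0.0201]
w3 [342.6 264.5] 83 [0.4239 0.1728 0.021 ] [0.4232 0.1726 0.019 ]
w4 [335.9 120.7] 148 [0.5421 0.2177 0.021 ] [0.5421 0.2177 0.0209]
w4 [370.  259.9] 109 [0.424  0.1731 0.021 ] [0.424  0.1731 0.021 ]
timer yaw 0.10023756539385732 0.03832645303284375
('w1', 275, 147, 0.068) [ 0.4983 -0.0863  0.068 ]
('w1', 275, 150) [ 0.4951 -0.0854  0.0686]
('w1', 275, 125, 0.06) [ 0.5217 -0.093   0.06  ]
('w1', 356, 142, 0.069) [ 0.4778 -0.1774  0.069 ]
('w1', 316, 75) [ 0.5419 -0.1506  0.1946]
('w1', 316, 60) [ 0.5536 -0.1539  0.1867]
('w1', 316, 92) [ 0.5288 -0.1469  0.2049]
('w1', 300, 70) [ 0.5491 -0.1394  0.1936]
('w1', 332, 70) [ 0.5424 -0.1641  0.1905]
front -0.3038719173419544 0.1549876371731167
yaw rock-spin -0.29734906624397617 0.09590881085698022
```

View pics/m2.png

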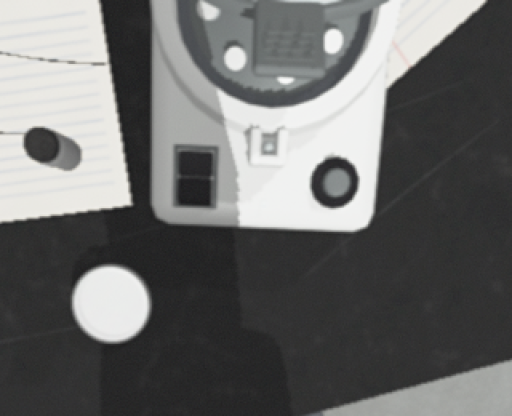

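Key, tab, hinge and yaw (about -0.30) all agree with the stated dimensions. The crop shows the rocker with its near half centred at crop (195,192) and the short-spin button at (335,181). Next I'll press the tab down along its arc.

```bash
cat >> h.py <<'E'
Y=-0.30; H=np.array([0.675,-0.190,0.080]); ex=np.array([np.cos(Y),np.sin(Y),0])
def tab(th, off=0.):
    """tab point at lid angle th, raised by off along the tab's normal"""
    n=np.sin(th)*ex+np.array([0,0,np.cos(th)]); d=-np.cos(th)*ex+np.array([0,0,np.sin(th)])
    return H+.185*d+(.013+off)*n
def rep(*a):
    s=env.sense(); print(*a,round(s["t"],2),s["ee_pos"].round(4),s["wrist_force"].round(1)); return s
E
python3 - <<'E'
from h import *
print("rocker",px2w("w2",301.9,120,.068).round(4), px2w("w2",301.9,120).round(4), "spin",px2w("w2",180+335/1.6,181/1.6,.069).round(4))
T=lambda th:tool(Y,min(max(.85*th,0),.55))
env.movel([0.45,0.15,0.30],rate=.25)
env.reach(tab(.66,.06),T(.66)); rep("above")
env.movel(tab(.66,.012),T(.66),rate=.1); rep("near")
for th in (.58,.48,.38,.28,.18,.10,.06):
    env.movel(tab(th),T(th),rate=.08); s=rep(th)
    if np.linalg.norm(s["wrist_force"])>25: break
E
```

```text
rocker [ 0.4974 -0.0857  0.068 ] [ 0.4975 -0.0856  0.0665] spin [ 0.4785 -0.1763  0.069 ]
above 9.74 [ 0.5784 -0.1579  0.252 ] [-0.3  0.4 -0. ]
near 10.38 [ 0.5505 -0.1511  0.2142] [ 0.1 -0.   0.8]
0.58 10.86 [ 0.5346 -0.1466  0.1929] [ 0.4 -0.6  0.1]
0.48 11.24 [ 0.5246 -0.1436  0.1777] [0.1 0.5 0.7]
0.38 11.62 [ 0.5162 -0.141   0.1612] [-0.4  1.1  0.9]
0.28 12.01 [ 0.5093 -0.1389  0.1441] [-0.7 -0.9  0.1]
0.18 12.39 [ 0.5041 -0.1372  0.1264] [-0.7 -0.5 -0.4]
0.1 12.72 [ 0.5009 -0.1362  0.1119] [0.1 0.5 0.6]
0.06 12.97 [ 0.4997 -0.1358  0.1045] [-0.7 -0.4  0.7]
```

Run:
```python
from h import *
look(("lid_tab",),"w5"); im,d=viewer.read_camera("side"); print(tip_of("side","lid_tab"))
a=cv2.resize(im[100:290,230:450,::-1],None,fx=2.5,fy=2.5,interpolation=3)
cv2.imwrite("pics/s5.png",a)
```

```text
w5 lid_tab [([0.5034, -0.1358, 0.1382], 0.96)]
[{'at': [0.5012, -0.1353, 0.1301], 'score': 0.74}]
```

View pics/s5.png

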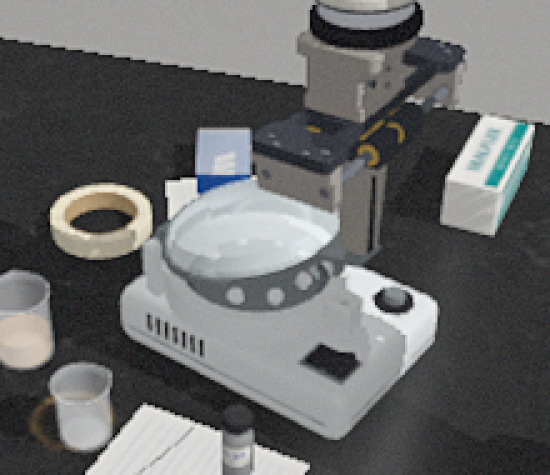

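Run:
```python
from h import *
a=cv2.imread("pics/w5.png")[60:420,160:480]
cv2.imwrite("pics/m5.png",cv2.resize(a,None,fx=1.6,fy=1.6,interpolation=3))
d=np.load("pics/w5.npz")["d"]
for v in range(100,330,12): print(v,[px2w("w5",u,v).round(3).tolist() for u in (300,322)])
```

```text
100 [[0.594, -0.155, 0.135], [0.591, -0.164, 0.134]]
112 [[0.589, -0.154, 0.134], [0.587, -0.162, 0.136]]
124 [[0.585, -0.152, 0.137], [0.582, -0.161, 0.137]]
136 [[0.581, -0.151, 0.137], [0.578, -0.16, 0.138]]
148 [[0.576, -0.15, 0.138], [0.573, -0.158, 0.138]]
160 [[0.572, -0.148, 0.14], [0.569, -0.157, 0.139]]
172 [[0.567, -0.147, 0.14], [0.564, -0.155, 0.139]]
184 [[0.562, -0.145, 0.14], [0.56, -0.154, 0.141]]
196 [[0.558, -0.144, 0.141], [0.555, -0.153, 0.141]]
208 [[0.553, -0.142, 0.139], [0.55, -0.151, 0.14]]
220 [[0.547, -0.14, 0.139], [0.545, -0.149, 0.139]]
232 [[0.542, -0.138, 0.138], [0.539, -0.148, 0.138]]
244 [[0.533, -0.135, 0.126], [0.531, -0.145, 0.13]]
256 [[0.528, -0.133, 0.129], [0.525, -0.143, 0.128]]
268 [[0.522, -0.131, 0.129], [0.519, -0.141, 0.129]]
280 [[0.517, -0.13, 0.131], [0.514, -0.14, 0.131]]
292 [[0.512, -0.128, 0.132], [0.512, -0.139, 0.139]]
304 [[0.515, -0.13, 0.151], [0.512, -0.139, 0.151]]
316 [[0.516, -0.131, 0.163], [0.508, -0.138, 0.155]]
328 [[0.516, -0.132, 0.173], [0.504, -0.137, 0.158]]
```

View pics/m5.png

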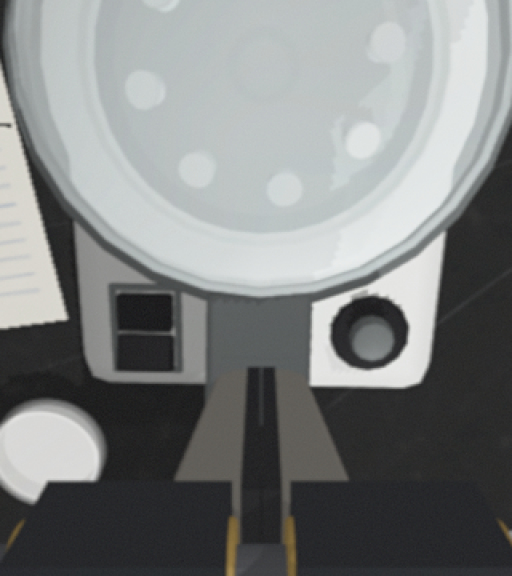

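Run:
```python
from h import *
T=viewer.camera_info("wrist")["T_tool_cam"]
for t in ("w1","w4","w5"):
    f=np.load(f"pics/{t}.npz")
    print(t,f["p"].round(4),f["R"][:,2].round(2))
    for v in (276,284,288,292,296,304,316,340): print(v,[((f["R"].T@(px2w(t,u,v)-f["p"]))*1000).round(0).tolist() for u in (300,312,322,335)])
```

```text
w1 [ 0.4199 -0.1208  0.3298] [-0.  0. -1.]
276 [[-118.0, -33.0, 330.0], [-118.0, -16.0, 329.0], [-119.0, -1.0, 332.0], [-310.0, 35.0, 843.0]]
284 [[-131.0, -33.0, 331.0], [-329.0, -30.0, 828.0], [-322.0, -2.0, 809.0], [-310.0, 33.0, 781.0]]
288 [[-340.0, -64.0, 824.0], [-330.0, -30.0, 800.0], [-322.0, -2.0, 780.0], [-313.0, 33.0, 759.0]]
292 [[-339.0, -63.0, 793.0], [10.0, -5.0, -34.0], [11.0, -0.0, -36.0], [10.0, 6.0, -33.0]]
296 [[10.0, -10.0, -37.0], [10.0, -5.0, -37.0], [11.0, -0.0, -40.0], [10.0, 6.0, -37.0]]
304 [[10.0, -10.0, -47.0], [10.0, -5.0, -46.0], [11.0, -0.0, -48.0], [11.0, 5.0, -48.0]]
316 [[10.0, -9.0, -59.0], [10.0, -4.0, -58.0], [6.0, -0.0, -51.0], [11.0, 5.0, -59.0]]
340 [[11.0, -8.0, -78.0], [11.0, -4.0, -79.0], [-3.0, -0.0, -55.0], [11.0, 4.0, -78.0]]
w4 [0.4504 0.2197 0.1603] [ 0. -0. -1.]
276 [[-55.0, -23.0, 161.0], [-55.0, -11.0, 161.0], [-54.0, -1.0, 160.0], [-55.0, 12.0, 160.0]]
284 [[-63.0, -23.0, 160.0], [-63.0, -11.0, 161.0], [-64.0, -1.0, 162.0], [-63.0, 12.0, 159.0]]
288 [[-68.0, -23.0, 163.0], [-68.0, -11.0, 161.0], [-68.0, -1.0, 161.0], [-68.0, 12.0,
[... 506 characters left out ...]
5.0, -11.0, -26.0], [15.0, -5.0, -26.0], [15.0, -0.0, -27.0], [16.0, 6.0, -27.0]]
284 [[12.0, -11.0, -28.0], [12.0, -5.0, -27.0], [12.0, -0.0, -28.0], [12.0, 6.0, -28.0]]
288 [[10.0, -11.0, -28.0], [10.0, -5.0, -28.0], [10.0, -0.0, -27.0], [10.0, 6.0, -27.0]]
292 [[8.0, -11.0, -28.0], [10.0, -5.0, -32.0], [11.0, -0.0, -35.0], [10.0, 6.0, -32.0]]
296 [[10.0, -10.0, -37.0], [10.0, -5.0, -38.0], [11.0, -0.0, -39.0], [10.0, 6.0, -38.0]]
304 [[10.0, -10.0, -47.0], [10.0, -5.0, -46.0], [10.0, -0.0, -48.0], [10.0, 5.0, -47.0]]
316 [[11.0, -9.0, -59.0], [10.0, -4.0, -59.0], [6.0, -0.0, -51.0], [11.0, 5.0, -59.0]]
340 [[11.0, -8.0, -80.0], [11.0, -4.0, -79.0], [-3.0, -0.0, -54.0], [11.0, 4.0, -78.0]]
```

The wrist depth shows the real closed fingertips ending about 28–30 mm short of the stated TCP. It is the same in free air and on the tab. The tip is sitting on the tab and the lid has followed it down to about 0.2 rad. I'll allow for that offset and carry on, guarded by force.

```bash
cat >> h.py <<'E'
TIP=0.028  # real fingertips this far behind the reported TCP (wrist depth, tab contact)
E
python3 - <<'E'
from h import *
for th in (.16,.12,.09,.07,.055,.04,.03,.02,.01,.0,-.01,-.02):
    env.movel(tab(th,-TIP),tool(Y,.85*max(th,0)),rate=.06); s=rep(th)
    if s["wrist_force"][2]>20: break
look(("lid_tab",),"w6")
print([((px2w("w6",u,v))).round(4).tolist() for u in (310,330) for v in (270,280,286)])
E
```

```text
0.16 13.48 [ 0.4988 -0.1354  0.0943] [ 0.1 -0.6  1.2]
0.12 13.76 [ 0.497  -0.1349  0.0876] [ 0.1 -0.2 -0.1]
0.09 14.01 [ 0.4974 -0.1351  0.0821] [-0.6 -0.   0.6]
0.07 14.26 [ 0.4976 -0.1352  0.0782] [0.2 0.1 0.7]
0.055 14.51 [ 0.4978 -0.1352  0.0753] [-0.5 -0.4  0.2]
0.04 14.76 [ 0.4979 -0.1352  0.0725] [ 0.4 -0.7  0.5]
0.03 15.01 [ 0.4982 -0.1353  0.0712] [-1.  -0.7  5.6]
0.02 15.26 [ 0.4977 -0.1352  0.0685] [ 0.6 -0.4 -0.4]
0.01 15.51 [ 0.4978 -0.1352  0.0666] [0.2 0.3 0.5]
0.0 15.76 [ 0.498  -0.1353  0.0648] [-1.   0.1 -0.6]
-0.01 16.01 [ 0.4984 -0.1354  0.063 ] [-0.1 -0.3 -0.4]
-0.02 16.26 [ 0.4988 -0.1354  0.0613] [0.2 0.8 1.9]
w6 lid_tab []
[[0.5195, -0.1356, 0.0916], [0.5148, -0.1341, 0.0918], [0.5116, -0.133, 0.091], [0.5169, -0.1445, 0.0921], [0.512, -0.143, 0.0918], [0.5089, -0.1421, 0.0912]]
```

The force rose to 5.6 N and then dropped, which looks like the snap. I'll press slightly further to be sure, lift, and check.

Run:
```python
from h import *
p=env.sense()["ee_pos"]
for k in range(1,5):
    env.movel(p-[0,0,.001*k],rate=.03); s=rep(k)
    if s["wrist_force"][2]>8: break
env.movel(p+[0,0,.10],rate=.15); env.movel(p+[-.10,.05,.2],rate=.25); rep("up"); 
look(("lid_tab","rocker_near_end","short_spin_top"),"w7")
im,d=viewer.read_camera("side"); print("side",[ (r["at"],r["score"]) for r in tip_of("side","lid_tab")])
d=np.load("pics/w7.npz")["im"][:,:,::-1]; cv2.imwrite("pics/m7.png",cv2.resize(d[0:300,160:480],None,fx=1.8,fy=1.8,interpolation=3))
```

```text
1 16.61 [ 0.4988 -0.1354  0.061 ] [-3.3  0.5  7.8]
2 16.86 [ 0.4988 -0.1355  0.0607] [-4.5  0.2 13.7]
up 18.44 [ 0.3988 -0.0858  0.2606] [ 0.1 -0.4 -0.3]
w7 lid_tab [([0.4969, -0.1348, 0.097], 0.56)]
w7 rocker_near_end [([0.503, -0.0855, 0.0664], 0.81), ([0.5527, 0.0042, 0.0034], 0.69)]
w7 short_spin_top [([0.4759, -0.1759, 0.0698], 0.62)]
side [([0.5007, -0.1332, 0.0917], 0.93)]
```

View pics/m7.png

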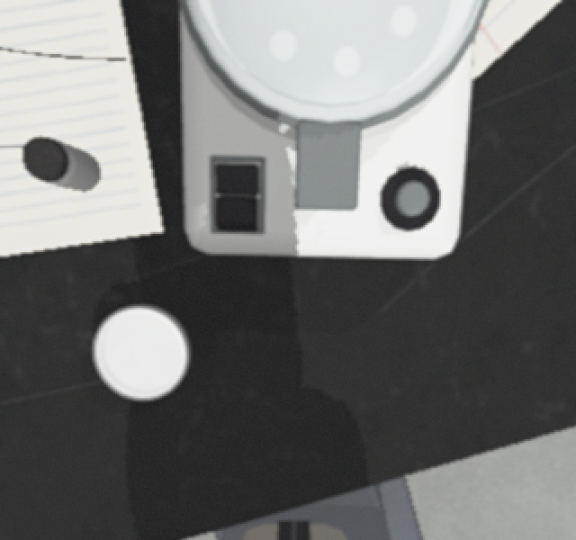

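The picture shows the lid shut, with the tab at crop (328,165), and the rocker still off with its near half centred at crop (237,213). The tab contact puts the tip offset at about 31 mm. Now the rocker.

```bash
sed -i 's/^TIP=0.028/TIP=0.031/' h.py
python3 - <<'E'
from h import *
r=px2w("w7",160+237/1.8,213/1.8,.068); print(r.round(4))
r=(r+[.4974,-.0857,.068])/2 - .002*ex; print(r.round(4))
assert np.hypot(*(r[:2]-[.4985,-.0855]))<.008
R=tool(Y)
env.reach([r[0],r[1],.15],R); rep("above")
env.movel([r[0],r[1],.075-TIP],R,rate=.12); rep("near")
for z in np.arange(.071,.0605,-.001):
    env.movel([r[0],r[1],z-TIP],R,rate=.04); s=rep(round(z,4))
    if s["wrist_force"][2]>9: break
env.movel([r[0],r[1],.15],R,rate=.15)
env.movel([.40,-.086,.26],R,rate=.25); look(("rocker_near_end","lid_tab"),"w8"); rep("up")
a=cv2.imread("pics/w7.png")[40:180,240:440];b=cv2.imread("pics/w8.png")[40:180,240:440]
cv2.imwrite("pics/m8.png",cv2.resize(np.hstack([a,b]),None,fx=2,fy=2,interpolation=3))
for t in ("w7","w8"): print(t,[px2w(t,291,v)[[0,2]].round(4).tolist() for v in (92,98,104,112,118,124)])
E
```

```text
[ 0.498  -0.0853  0.068 ]
[ 0.4958 -0.0849  0.068 ]
above 19.38 [ 0.4954 -0.0847  0.15  ] [-1.1  0.2  0.4]
near 20.42 [ 0.4965 -0.085   0.0448] [ 0.3  0.6 -0. ]
0.071 20.67 [ 0.4959 -0.085   0.0402] [-0.2  0.5  0.8]
0.07 20.92 [ 0.4958 -0.0849  0.039 ] [-0.2 -0.7  1.2]
0.069 21.17 [ 0.4958 -0.0849  0.038 ] [-0.5 -1.2  0.2]
0.068 21.42 [ 0.4957 -0.0848  0.0369] [-0.4  0.7  0.6]
0.067 21.67 [ 0.4959 -0.0849  0.0359] [-0.  -0.1 -0.1]
0.066 21.92 [ 0.4958 -0.0849  0.0349] [-0.4 -0.   0.1]
0.065 22.17 [ 0.4958 -0.0849  0.034 ] [-0.4 -0.8 -0.2]
0.064 22.42 [ 0.4957 -0.0849  0.0329] [-0.4  0.8 -0.5]
0.063 22.67 [ 0.496  -0.0849  0.0322] [-1.2 -0.   3.7]
0.062 22.92 [ 0.496  -0.0849  0.0321] [-3.6  0.9 13.5]
w8 rocker_near_end [([0.5036, -0.0826, 0.0624], 0.79)]
w8 lid_tab [([0.4984, -0.1332, 0.0993], 0.74)]
up 24.74 [ 0.3999 -0.0856  0.2587] [ 1.   0.1 -0.2]
w7 [[0.5214, 0.0613], [0.5161, 0.0627], [0.511, 0.0623], [0.5039, 0.0647], [0.4985, 0.0685], [0.4933, 0.0683]]
w8 [[0.5216, 0.0682], [0.5168, 0.0663], [0.5119, 0.064], [0.505, 0.0639], [0.4999, 0.0624], [0.4946, 0.0629]]
```

View pics/m8.png

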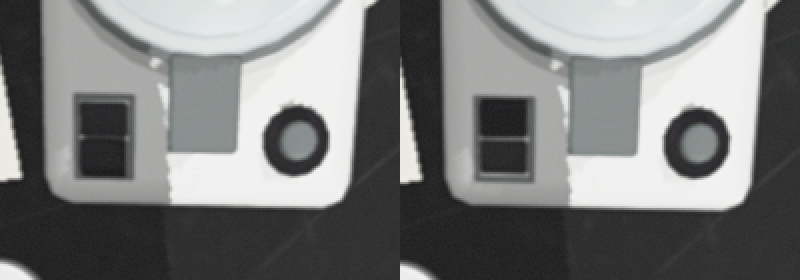

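The rocker has flipped: its near half is level at 63 mm and its far end is raised. The lid is still shut and the short-spin button is untouched. Now the start key, biased 3.5 mm outward to stay clear of the middle key.

Run:
```python
from h import *
k=np.array([.5420,.2177,0])+.0035*np.array([-np.sin(.1),np.cos(.1),0]); R=tool(.1)
env.reach([k[0],k[1],.16],R); look(("start_key",),"w9")
env.movel([k[0],k[1],.028-TIP],R,rate=.12); rep("near")
for z in np.arange(.0235,.0165,-.0005):
    env.movel([k[0],k[1],z-TIP],R,rate=.03); s=rep(round(z,4))
    if s["wrist_force"][2]>8: break
env.pause(.2); rep("hold")
env.movel([k[0],k[1],.12],R,rate=.15); env.movel([.45,.22,.16],R,rate=.2); rep("up")
look(("start_key","bench_timer"),"w10")
im=np.load("pics/w10.npz")["im"]
m=((im[:,:,0]>150)&(im[:,:,1]<90)&(im[:,:,2]<90)).astype(np.uint8); n,_,st,c=cv2.connectedComponentsWithStats(m)
for i in range(1,n):
    if st[i,4]>40: print(c[i].round(1),px2w("w10",*c[i]).round(4))
im,d=viewer.read_camera("side")
a=cv2.resize(im[130:420,150:450,::-1],(480,464),interpolation=3); b=cv2.resize(cv2.imread("pics/w10.png")[50:150,300:420],(320,267),interpolation=3)
cv2.imwrite("pics/m10.png",np.hstack([a,cv2.copyMakeBorder(b,0,464-267,0,0,0)]))
```

```text
w9 start_key [([0.666, 0.2992, 0.0224], 0.71), ([0.5433, 0.2169, 0.0197], 0.59)]
near 27.68 [ 0.5422  0.2215 -0.0022] [-0.  -1.1 -0.9]
0.0235 27.98 [ 0.5416  0.221  -0.0076] [-0.  -0.6 -0.1]
0.023 28.23 [ 0.5416  0.2212 -0.008 ] [-0.1 -0.8 -0.4]
0.0225 28.48 [ 0.5416  0.2212 -0.0085] [-0.  0. -0.]
0.022 28.73 [ 0.5416  0.2212 -0.009 ] [-0.2  0.1 -0.3]
0.0215 28.98 [ 0.5417  0.2211 -0.0095] [ 0.1  0.4 -0.7]
0.021 29.23 [ 0.5417  0.2212 -0.01  ] [-0.2 -0.2 -0.6]
0.0205 29.48 [ 0.5417  0.2212 -0.0104] [-0.2 -0.7  1.5]
0.02 29.73 [ 0.5417  0.2212 -0.0108] [-0.9  0.1  1.6]
0.0195 29.98 [ 0.5417  0.2212 -0.0113] [-1.7  0.2  4.3]
0.019 30.23 [ 0.5418  0.2212 -0.0115] [-1.8 -1.   7.5]
0.0185 30.48 [ 0.5418  0.2213 -0.0116] [-2.8 -2.4 10.5]
hold 30.68 [ 0.5418  0.2212 -0.0116] [-1.5 -2.5 10.3]
up 32.36 [0.4509 0.2195 0.1597] [ 0.8 -0.9 -0.6]
w10 start_key [([0.5461, 0.218, 0.0191], 0.71), ([0.4246, 0.173, 0.0217], 0.48)]
w10 bench_timer [([0.4446, 0.1877, -0.0013], 0.85), ([0.5555, 0.1989, 0.0012], 0.72)]
[335.2 121.6] [0.5418 0.2179 0.021 ]
[369.7 260.7] [0.4232 0.1728 0.0189]
```

View pics/m10.png

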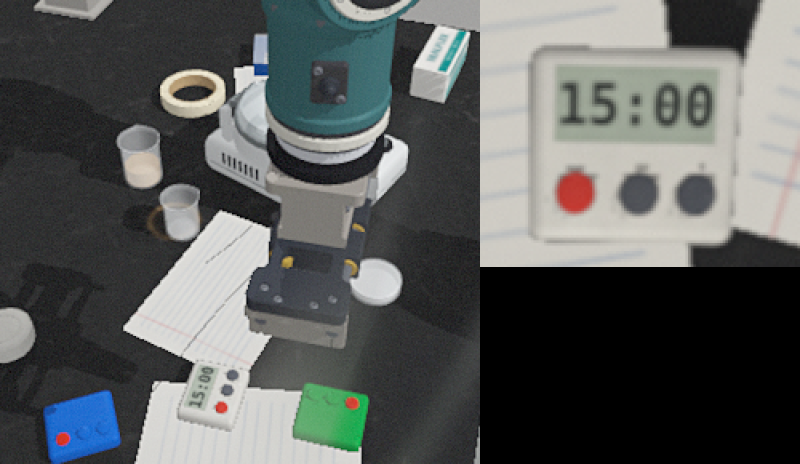

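The key took 10 N at full travel and came back up to 21 mm. The timer has not moved, nothing else was disturbed, and the arm is clear. Handing in.

```bash
python3 -c "
from h import *
print(workorder.finish_job())"
```

```text
the job is handed in; nothing more can be done
None
```

The job is handed in at about 32 s: the lid is latched, the rocker is on, and the timer's left-hand key was pressed (10 N) and came back up, though its display still read 15:00 just afterwards; the real fingertips end about 31 mm short of the stated TCP, which I corrected for.

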